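# Find and release the latched selector key

## Robot

A 6-joint arm with a two-finger parallel gripper is mounted at the origin on a cart in front of the work surface, level with it; the furniture and walls round the work are solid. World frame = base frame: x ahead of the robot, y to its left, z up, the work surface at z = 0. Lengths are in m, angles in rad, forces in N, time in s.
With the tool pointing down it reaches from about 0.325 to 0.9 m from the base axis. Payload 6.1 kg.
Tool frame: the origin (TCP) lies midway between the tips of the shut fingers; the grasp point (between the pads) lies 19 mm behind it; z points along the fingers, y is the line along which they close (so a half turn about z gives the same grasp; the last joint's range is limited). The gripper opens to 85 mm and grips with 20 to 120 N. Pads are 22 mm wide; open, the fingers measure 114 mm over their backs; the gripper's body (76 mm by 85 mm) begins 54 mm behind the grasp point. The pads swing forward as they close: fully open they stand 13 mm farther back than shut.
Start: joints at [1.217, 0.22, 1.526, -0, 1.395, -0.126], TCP at [0.141, 0.609, 0.231] pointing down, gripper open.
Joint ranges: [-2.98, 2.98], [-0.91, 2.08], [0.09, 2.57], [-1.24, 4.39], [0.2, 2.65], [-2.68, 2.68]. Speed limits (rad/s): [2.57, 2.57, 3.01, 3.14, 3.14, 3.14].

## Interface

Orientations are given as a unit quaternion [w, x, y, z].
In Python, from rig import ctrl gives the robot as it stands. The module is installed in compiled form; this text tells all that it offers.
- The arm moves only by the tool play_rows, never from a script. Its argument "steps" is a list of rows, each an object with "hand": the finger opening in m, from 0 to 0.0854; "translation": the shift along the tool's x, y, z in m, a list of three; "twist": the turn about the tool's z in rad. A call has 1 to 10 rows; each row is the pose to reach, as a shift and turn from the pose commanded when the call began, along the tool's axes at that moment; what a row does not reach only later rows make up. A row lasts 1/8 s, in which the tool goes at most 62.5 mm and 10.7 degrees, less where a joint would pass 70% of its speed; a pose out of reach is approached as far as the arm can. A call with a gripper value outside its range is refused whole. The fingers move at their own pace and stop on an object; the grip force is fixed at half the most. Time passes only in rows, so rows that repeat a pose let the fingers close. It gives the time, the measured TCP pose, the force, the opening and the grip force at its end, in the units of the state.
- ctrl.observe(): the state, without advancing time (a new reading comes with each control period).
- ctrl.camera(name): name is "scene" or "side" or "wrist"; returns a dict with "image" (420x560x3 uint8, blue, green, red), "vertical_fov" (degrees; the focal length in pixels is half the picture's height over the tangent of half this angle, whatever the lens; pixels are square), "cx", "cy" (the principal point, pixels), "view" (4x4, takes a point from world to camera coordinates); the wrist camera has in their place "hand_eye" (4x4, takes a point from camera to tool coordinates, whose origin is the TCP and whose axes are the flange's). Camera axes: x right, y up, looking along -z (the intrinsics and any distortion apply to the point x, -y, -z); pixel columns grow to the right and rows downward; lengths in m; the calibration is good to about 2 mm. A picture is of the moment at which its call begins: read the wrist's pose just before it. There is no depth.
- ctrl.sign_off(): hands the job in; it is judged then, once.
The state is a dict: "time": time; "q": joint angles; "qvel": joint speeds; "joint_efforts": joint torques, N m; "tool_pos": TCP position; "ee_rot": TCP orientation; "contact_force": force on the tool from outside, world axes, zero at the start; "ft_torque": the same for the moment, N m; "grip_width": finger opening in m; "grasp_force": force on a finger pad.
Only numpy, scipy, OpenCV 4.12 (cv2) and the standard library are available. Lean on these libraries where they do the work, as an engineer would, in place of code of your own. Each camera call takes 0.05 s, during which the arm holds its last target. There are 200 camera calls.

## Task

One of the four white keys on the blue selector box is latched down. With the fingertips, tap each key lightly in turn from left to right - lightly enough that no raised key is pushed most of the way down and the latched one stays latched - then press the latched key firmly so that its catch lets go and it springs up, leaving all four keys up. Do not pick up or disturb the orange plug, the brass bush or the fuse strip beside the box.

Things in the scene. Friction and masses are not known exactly. Their poses are not given: they have to be found in the camera images.
- key_box: Blue metal selector box with a dark steel top plate and four white keys in a row; 80 (x) x 212 (y) x 50 mm high, fixed to the bench. Origin: centre of its underside, on the bench; y along the row to the left, z up. Two terminals stick out 10 mm at the back. Key centres lie at y = +75, +25, -25, -75 mm on x = 0 (keys 1 to 4, left to right; 1 to 4 white pips behind them).
- key_1_top (a point): Centre of the top face of the leftmost key: a white cap 34 (across the row) x 26 mm (along the row), top face 65 mm above the bench when up (15 mm above the plate, a yellow band showing under the cap), 61 mm when latched down (band sunk out of sight), 55 mm at the bottom. The point moves with the key.
- key_2_top (a point): Centre of the top face of the second from the left key: a white cap 34 (across the row) x 26 mm (along the row), top face 65 mm above the bench when up (15 mm above the plate, a yellow band showing under the cap), 61 mm when latched down (band sunk out of sight), 55 mm at the bottom. The point moves with the key.
- key_3_top (a point): Centre of the top face of the third from the left key: a white cap 34 (across the row) x 26 mm (along the row), top face 65 mm above the bench when up (15 mm above the plate, a yellow band showing under the cap), 61 mm when latched down (band sunk out of sight), 55 mm at the bottom. The point moves with the key.
- key_4_top (a point): Centre of the top face of the rightmost key: a white cap 34 (across the row) x 26 mm (along the row), top face 65 mm above the bench when up (15 mm above the plate, a yellow band showing under the cap), 61 mm when latched down (band sunk out of sight), 55 mm at the bottom. The point moves with the key.
- key_1 (a joint): Travel of the leftmost key in m: 0 up, 0.004 latched, 0.010 bottom. Up, it is sprung (starts at 2 N, 500 N/m) and returns when let go. The one key latched at the start (any of the four) gives only above 4 N, then 500 N/m or a bit more; pushed past about 0.008 (7 N) its catch lets go and it springs up as the finger leaves; pushed less, it stays latched.
- key_2 (a joint): Travel of the second from the left key in m: 0 up, 0.004 latched, 0.010 bottom. Up, it is sprung (starts at 2 N, 500 N/m) and returns when let go. The one key latched at the start (any of the four) gives only above 4 N, then 500 N/m or a bit more; pushed past about 0.008 (7 N) its catch lets go and it springs up as the finger leaves; pushed less, it stays latched.
- key_3 (a joint): Travel of the third from the left key in m: 0 up, 0.004 latched, 0.010 bottom. Up, it is sprung (starts at 2 N, 500 N/m) and returns when let go. The one key latched at the start (any of the four) gives only above 4 N, then 500 N/m or a bit more; pushed past about 0.008 (7 N) its catch lets go and it springs up as the finger leaves; pushed less, it stays latched.
- key_4 (a joint): Travel of the rightmost key in m: 0 up, 0.004 latched, 0.010 bottom. Up, it is sprung (starts at 2 N, 500 N/m) and returns when let go. The one key latched at the start (any of the four) gives only above 4 N, then 500 N/m or a bit more; pushed past about 0.008 (7 N) its catch lets go and it springs up as the finger leaves; pushed less, it stays latched.
- orange_plug: Bystander: orange plug standing upright, 26 x 22 x 46 mm high, loose on the bench behind the box. Origin: centre of its underside.
- brass_bush: Bystander: brass bush standing upright, 22 mm across, 33 mm high, loose behind the box. Origin: centre of its underside.
- fuse_strip: Bystander: pale fuse strip with a glass fuse, 18 x 50 x 16 mm, loose at the left end of the box. Origin: centre of its underside.

How it is judged:
On the way, in this order (a step that is already met when the one before it is completed fails the run):
1. the fingers touch the leftmost key (contact force between the fingers and key_1 above 0.5 N), for 0.02 s.
2. the fingers touch the second from the left key (contact force between the fingers and key_2 above 0.5 N), for 0.02 s.
3. the fingers touch the third from the left key (contact force between the fingers and key_3 above 0.5 N), for 0.02 s.
4. the fingers touch the rightmost key (contact force between the fingers and key_4 above 0.5 N), for 0.02 s.
5. the key that started latched, still latched until now, is pressed down past 7.5 mm (((value of joint key_1 above 0.0075 m and distance of key_1_top from where it was at the start of the episode below 0.0065 m) or (value of joint key_2 above 0.0075 m and distance of key_2_top from where it was at the start of the episode below 0.0065 m) or (value of joint key_3 above 0.0075 m and distance of key_3_top from where it was at the start of the episode below 0.0065 m) or (value of joint key_4 above 0.0075 m and distance of key_4_top from where it was at the start of the episode below 0.0065 m))), for 0.02 s.
At the end, for the whole second after the job is handed in: All four keys are up (within 1.5 mm), and the plug, bush and fuse strip are at rest within 10 mm of where they stood (value of joint each of key_1, key_2, key_3, key_4 below 0.0015 m and distance of each of orange_plug, brass_bush, fuse_strip from where it was at the start of the episode below 0.01 m and linear speed of each of orange_plug, brass_bush, fuse_strip below 0.02 m/s); the robot touches nothing.
It fails at once if a key that was up is pushed more than 7 mm down ((distance of key_1_top from where it was at the start of the episode above 0.007 m and value of joint key_1 below 0.01 m) or (distance of key_2_top from where it was at the start of the episode above 0.007 m and value of joint key_2 below 0.01 m) or (distance of key_3_top from where it was at the start of the episode above 0.007 m and value of joint key_3 below 0.01 m) or (distance of key_4_top from where it was at the start of the episode above 0.007 m and value of joint key_4 below 0.01 m)).
It fails at once if the plug, bush or fuse strip is lifted, tipped or moved over 10 mm (distance of any of orange_plug, brass_bush, fuse_strip from where it was at the start of the episode above 0.01 m or angle between any of orange_plug, brass_bush, fuse_strip's own z axis and vertical above 0.3 rad).
It also fails if it takes over 48 s, if anything falls off the work surface, if the arm or the gripper's body presses on something with over 40 N, if the wrist force passes 120 N, or if a joint passes its speed limit or range.

## Working session

There is one attempt and no reset: what is moved stays moved. The work goes in short steps, Python scripts to look and compute and a tool call to move; the robot and the scene stay as the last step left them, time stands still between calls to the robot, and variables do not carry over. Pictures are saved under pics/ and viewed, at most 10 in all, crops included, and the job is handed in when it is done.

Besides the shell and the picture viewer there is one more tool, called after ">>>" as a command line: name --argument value ..., lists and objects as JSON in quotes. play_rows: Moves the arm, as the interface text tells. Its arguments: {"type":"object","properties":{"steps":{"type":"array"}},"required":["steps"]}

```bash
mkdir -p pics; python3 - <<'E'
from rig import ctrl
import cv2,numpy as np,pickle
s=ctrl.observe();print(s)
d={}
for n in ("scene","side","wrist"):
    c=ctrl.camera(n);d[n]=c;cv2.imwrite(f"pics/{n}0.png",c["image"])
    print(n,{k:v for k,v in c.items() if k!="image"})
pickle.dump((s,d),open("d0.pkl","wb"))
E
```

```text
{'time': 0.0, 'q': array([ 1.21690253e+00,  2.21227144e-01,  1.52762377e+00, -1.14872420e-05,
        1.39468118e+00, -1.26101700e-01]), 'qvel': array([ 2.91931957e-04, -9.63702532e-04, -4.68390474e-04,  1.66433099e-03,
       -1.70027456e-03,  2.91437020e-05]), 'joint_efforts': array([-1.01619302e-03, -4.96916270e+01, -3.89386153e+01, -2.09499476e-04,
        1.14049736e-02, -2.68318922e-05]), 'tool_pos': array([0.14093917, 0.60828069, 0.23019191]), 'ee_rot': array([-2.25010060e-04,  1.13648899e-01,  9.93520502e-01, -9.43265977e-04]), 'contact_force': array([0.25527473, 0.22921124, 0.33734521]), 'ft_torque': array([ 0.01164365, -0.02550602,  0.01072248]), 'grasp_force': 0.0, 'grip_width': 0.0853311252253614}
scene {'vertical_fov': 43.71025672271247, 'cx': 269.71043885136976, 'cy': 209.8475540294559, 'view': array([[ 0.66941325, -0.74288936,  0.00113894, -0.20958867],
       [ 0.48369447,  0.43701685,  0.75832442, -0.40726286],
       [-0.56384888, -0.50708152,  0.65187635, -0.45118491],
       [ 0.        ,  0.        ,  0.        ,  1.        ]])}
side {'vertical_fov': 54.742936752011076, 'cx': 287.8129160954154, 'cy': 207.44089349144247, 'view': array([[ 0.90238011, -0.43076816, -0.01220372, -0.39621069],
       [ 0.28938618,  0.58474089,  0.75784809, -0.34898657],
       [-0.31932081, -0.68739863,  0.6523169 , -0.56634522],
       [ 0.        ,  0.        ,  0.        ,  1.        ]])}
wrist {'vertical_fov': 61.20030767790978, 'cx': 279.23445689254567, 'cy': 208.86117514641947, 'hand_eye': array([[ 6.95083613e-04,  9.52020859e-01,  3.06032354e-01,
         7.87214612e-02],
       [ 9.99998897e-01, -2.60078173e-04, -1.46220815e-03,
         1.27466335e-04],
       [-1.31246032e-03,  3.06033033e-01, -9.52019989e-01,
        -1.43587134e-01],
       [ 0.00000000e+00,  0.00000000e+00,  0.00000000e+00,
         1.00000000e+00]])}
```

View pics/scene0.png

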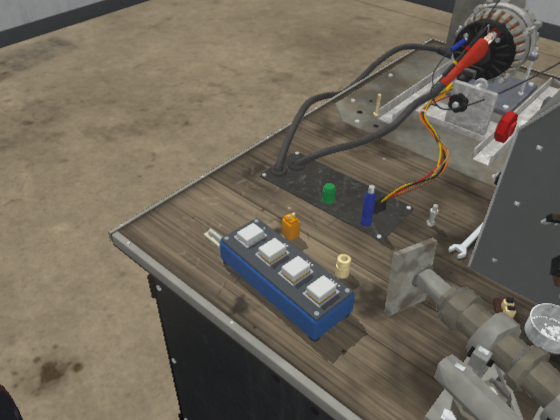

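View pics/side0.png

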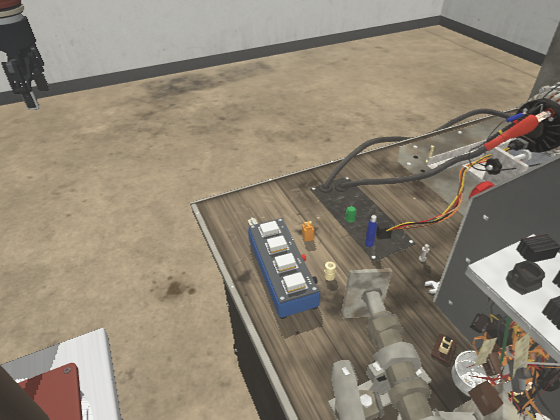

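The box is at about (285,275) in the scene view and (285,265) in the side view. In both, the caps form a clean row, and key 1 (far left) seems to show no yellow band. Next I'll measure the caps and band areas.

```bash
cat > h.py <<'E'
import numpy as np,cv2
def ray(c,u,v):
    f=210/np.tan(np.radians(c["vertical_fov"]/2))
    V=c["view"];R=V[:3,:3]
    d=R.T@np.array([(u-c["cx"])/f,-(v-c["cy"])/f,-1.]);o=-R.T@V[:3,3]
    return o,d/np.linalg.norm(d)
def plane(c,u,v,z):
    o,d=ray(c,u,v);return o+d*(z-o[2])/d[2]
def tri(*r):
    A=sum(np.eye(3)-np.outer(d,d) for o,d in r);b=sum((np.eye(3)-np.outer(d,d))@o for o,d in r)
    return np.linalg.solve(A,b)
E
python3 - <<'E'
import pickle,cv2,numpy as np
from h import *
s,d=pickle.load(open("d0.pkl","rb"))
box={"scene":(200,205,370,345),"side":(235,205,335,325)}
C={};tiles=[]
for n,(x0,y0,x1,y1) in box.items():
    im=d[n]["image"];roi=im[y0:y1,x0:x1];hsv=cv2.cvtColor(roi,cv2.COLOR_BGR2HSV)
    m=((hsv[...,1]<45)&(hsv[...,2]>195)).astype(np.uint8)
    k,l,st,ce=cv2.connectedComponentsWithStats(m)
    C[n]=sorted([(ce[i]+[x0,y0],st[i,4]) for i in range(1,k) if st[i,4]>60],key=lambda t:t[0][1])
    for p,a in C[n]: print(n,p.round(1),a,plane(d[n],*p,.065).round(4))
    tiles.append(cv2.resize(roi,None,fx=4,fy=4,interpolation=cv2.INTER_NEAREST)[:560])
if all(len(C[n])==4 for n in C):
    P=[tri(ray(d["scene"],*a[0]),ray(d["side"],*b[0])) for a,b in zip(C["scene"],C["side"])];print(np.round(P,4))
cv2.imwrite("pics/a.png",tiles[0]);cv2.imwrite("pics/b.png",tiles[1])
E
```

```text
scene [249.6 231.2] 212 [0.4914 0.2015 0.065 ]
scene [271.6 246.8] 242 [0.4889 0.1549 0.065 ]
scene [295.3 265.6] 269 [0.4833 0.1051 0.065 ]
scene [321.  285.8] 305 [0.478  0.0556 0.065 ]
side [268.7 226.3] 139 [0.4939 0.2029 0.065 ]
side [276.3 241.5] 159 [0.49  0.157 0.065]
side [284.7 259.4] 184 [0.485  0.1075 0.065 ]
side [293.7 279.4] 207 [0.4792 0.0579 0.065 ]
[[0.4946 0.2049 0.0618]
 [0.4893 0.1555 0.0655]
 [0.4842 0.1061 0.0651]
 [0.4782 0.0561 0.0659]]
```

View pics/a.png

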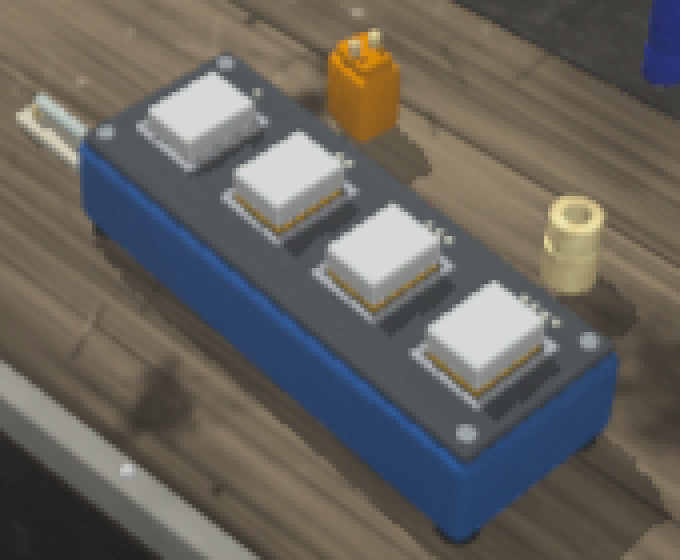

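View pics/b.png

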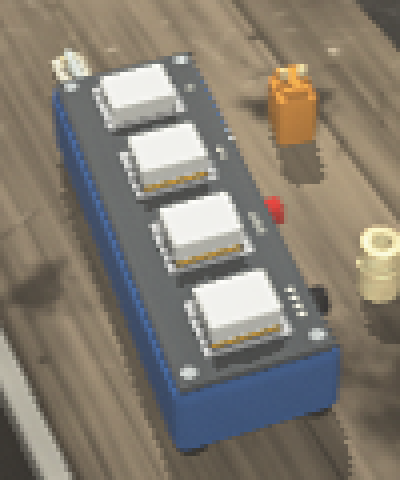

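Key 1 is the latched one: it shows no yellow band and triangulates at z=0.0618, against about 0.0655 for the others. Cap spacing measures 49.7 mm, which fits the 50 mm given. I'll move above key 1 with the fingers shut.

>>> play_rows --steps '[{"hand":0,"translation":[-0.044,-0.031,0.0],"twist":0},{"hand":0,"translation":[-0.088,-0.063,0.01],"twist":0},{"hand":0,"translation":[-0.132,-0.095,0.02],"twist":0},{"hand":0,"translation":[-0.176,-0.127,0.035],"twist":0},{"hand":0,"translation":[-0.22,-0.158,0.05],"twist":0},{"hand":0,"translation":[-0.264,-0.19,0.065],"twist":0},{"hand":0,"translation":[-0.308,-0.222,0.08],"twist":0},{"hand":0,"translation":[-0.352,-0.254,0.09],"twist":0},{"hand":0,"translation":[-0.395,-0.285,0.1],"twist":0},{"hand":0,"translation":[-0.4355,-0.313,0.12],"twist":0}]'

```text
time: 1.4
tool_pos: [0.4965, 0.2042, 0.1117]
ee_rot: [0.001, 0.114, 0.993, 0.0]
contact_force: [1.0, 0.4, 0.2]
grip_width: -0.0002
grasp_force: 0.0
```

>>> play_rows --steps '[{"hand":0,"translation":[0,0,0],"twist":0},{"hand":0,"translation":[0,0,0],"twist":0},{"hand":0,"translation":[0,0,0],"twist":0}]'

```text
time: 1.78
tool_pos: [0.4942, 0.2067, 0.1118]
ee_rot: [0.0, 0.113, 0.994, 0.0]
contact_force: [0.8, -0.5, -0.5]
grip_width: -0.0005
grasp_force: 0.0
```

```bash
python3 - <<'E'
from rig import ctrl
import cv2,numpy as np
s=ctrl.observe();print(s["time"],s["tool_pos"],s["ee_rot"],s["contact_force"],s["grip_width"])
a=ctrl.camera("scene")["image"][150:345,200:400];b=ctrl.camera("side")["image"][150:345,200:400]
cv2.imwrite("pics/c.png",cv2.resize(np.hstack([a,b]),None,fx=2,fy=2,interpolation=cv2.INTER_NEAREST))
E
```

```text
1.775 [0.49423269 0.20666724 0.11177231] [1.95374802e-04 1.12908665e-01 9.93605330e-01 2.08385815e-04] [ 0.78552076 -0.50545717 -0.4913441 ] -0.00047567529671872777
```

View pics/c.png

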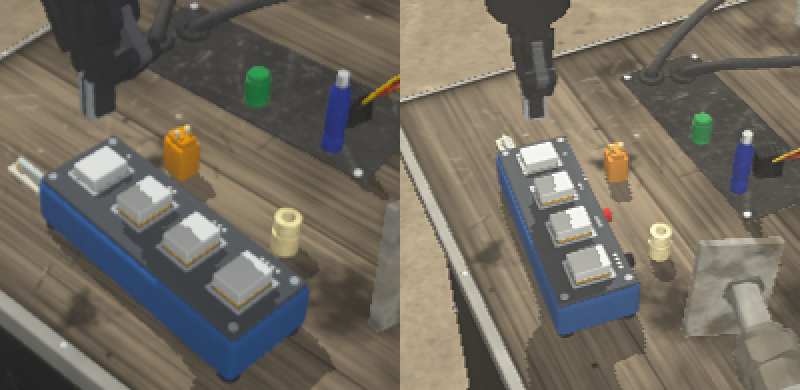

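The shut fingers hang over key 1 in both views, with their tip at about (95,110) and (537,110). Now descending to just above it.

>>> play_rows --steps '[{"hand":0,"translation":[0,0,0.02],"twist":0},{"hand":0,"translation":[0,0,0.038],"twist":0},{"hand":0,"translation":[0,0,0.046],"twist":0},{"hand":0,"translation":[0,0,0.046],"twist":0},{"hand":0,"translation":[0,0,0.046],"twist":0}]'

```text
time: 2.5
tool_pos: [0.4952, 0.2058, 0.0658]
ee_rot: [0.0, 0.114, 0.994, 0.0]
contact_force: [0.8, -0.4, 1.4]
grip_width: 0.0002
grasp_force: 0.0
```

>>> play_rows --steps '[{"hand":0,"translation":[0,0,0.001],"twist":0},{"hand":0,"translation":[0,0,0.002],"twist":0},{"hand":0,"translation":[0,0,0.002],"twist":0},{"hand":0,"translation":[0,0,0.002],"twist":0}]'

```text
time: 3.0
tool_pos: [0.4947, 0.2056, 0.0634]
ee_rot: [0.0, 0.114, 0.994, 0.0]
contact_force: [0.2, 0.9, -0.1]
grip_width: -0.0002
grasp_force: 0.0
```

>>> play_rows --steps '[{"hand":0,"translation":[0,0,0.001],"twist":0},{"hand":0,"translation":[0,0,0.002],"twist":0},{"hand":0,"translation":[0,0,0.002],"twist":0},{"hand":0,"translation":[0,0,0.002],"twist":0}]'

```text
time: 3.5
tool_pos: [0.4947, 0.2056, 0.0612]
ee_rot: [-0.0, 0.114, 0.994, -0.0]
contact_force: [0.2, 0.4, -0.4]
grip_width: -0.0001
grasp_force: 0.0
```

>>> play_rows --steps '[{"hand":0,"translation":[0,0,0.001],"twist":0},{"hand":0,"translation":[0,0,0.001],"twist":0},{"hand":0,"translation":[0,0,0.001],"twist":0}]'

```text
time: 3.88
tool_pos: [0.4948, 0.2056, 0.0605]
ee_rot: [0.0, 0.114, 0.994, 0.0]
contact_force: [-1.1, -0.6, 4.0]
grip_width: 0.0001
grasp_force: 2.0
```

Touched key 1 at 4 N, below the 7 N release. On to key 2.

>>> play_rows --steps '[{"hand":0,"translation":[0,0,-0.02],"twist":0},{"hand":0,"translation":[-0.003,-0.025,-0.025],"twist":0},{"hand":0,"translation":[-0.006,-0.0495,-0.025],"twist":0},{"hand":0,"translation":[-0.006,-0.0495,-0.02],"twist":0},{"hand":0,"translation":[-0.006,-0.0495,-0.008],"twist":0},{"hand":0,"translation":[-0.006,-0.0495,-0.005],"twist":0},{"hand":0,"translation":[-0.006,-0.0495,-0.003],"twist":0},{"hand":0,"translation":[-0.006,-0.0495,-0.002],"twist":0},{"hand":0,"translation":[-0.006,-0.0495,-0.002],"twist":0},{"hand":0,"translation":[-0.006,-0.0495,-0.002],"twist":0}]'

```text
time: 5.12
tool_pos: [0.4895, 0.1563, 0.0626]
ee_rot: [0.0, 0.114, 0.994, 0.0]
contact_force: [-3.0, 0.7, 3.1]
grip_width: 0.0001
grasp_force: 1.5
```

>>> play_rows --steps '[{"hand":0,"translation":[0,0,-0.02],"twist":0},{"hand":0,"translation":[-0.003,-0.025,-0.023],"twist":0},{"hand":0,"translation":[-0.006,-0.0495,-0.023],"twist":0},{"hand":0,"translation":[-0.006,-0.0495,-0.018],"twist":0},{"hand":0,"translation":[-0.006,-0.0495,-0.006],"twist":0},{"hand":0,"translation":[-0.006,-0.0495,-0.003],"twist":0},{"hand":0,"translation":[-0.006,-0.0495,-0.001],"twist":0},{"hand":0,"translation":[-0.006,-0.0495,0],"twist":0},{"hand":0,"translation":[-0.006,-0.0495,0],"twist":0},{"hand":0,"translation":[-0.006,-0.0495,0],"twist":0}]'

```text
time: 6.38
tool_pos: [0.4842, 0.1066, 0.0625]
ee_rot: [0.0, 0.114, 0.994, 0.0]
contact_force: [-1.9, 1.8, 3.2]
grip_width: -0.0004
grasp_force: 1.5
```

>>> play_rows --steps '[{"hand":0,"translation":[0,0,-0.02],"twist":0},{"hand":0,"translation":[-0.003,-0.025,-0.023],"twist":0},{"hand":0,"translation":[-0.006,-0.0495,-0.023],"twist":0},{"hand":0,"translation":[-0.006,-0.0495,-0.018],"twist":0},{"hand":0,"translation":[-0.006,-0.0495,-0.006],"twist":0},{"hand":0,"translation":[-0.006,-0.0495,-0.003],"twist":0},{"hand":0,"translation":[-0.006,-0.0495,-0.001],"twist":0},{"hand":0,"translation":[-0.006,-0.0495,0],"twist":0},{"hand":0,"translation":[-0.006,-0.0495,0],"twist":0},{"hand":0,"translation":[-0.006,-0.0495,0],"twist":0}]'

```text
time: 7.62
tool_pos: [0.4789, 0.0571, 0.0626]
ee_rot: [0.0, 0.114, 0.994, 0.0]
contact_force: [-2.5, 1.1, 3.8]
grip_width: 0.0
grasp_force: 1.5
```

Keys 2, 3 and 4 each took about 3 N. Now back to key 1 for the firm press.

>>> play_rows --steps '[{"hand":0,"translation":[0,0,-0.025],"twist":0},{"hand":0,"translation":[0.006,0.05,-0.03],"twist":0},{"hand":0,"translation":[0.012,0.1,-0.03],"twist":0},{"hand":0,"translation":[0.018,0.1485,-0.03],"twist":0},{"hand":0,"translation":[0.018,0.1485,-0.02],"twist":0},{"hand":0,"translation":[0.018,0.1485,-0.003],"twist":0},{"hand":0,"translation":[0.018,0.1485,0.003],"twist":0},{"hand":0,"translation":[0.018,0.1485,0.0065],"twist":0},{"hand":0,"translation":[0.018,0.1485,0.0065],"twist":0},{"hand":0,"translation":[0.018,0.1485,0.0065],"twist":0}]'

```text
time: 8.88
tool_pos: [0.4937, 0.2044, 0.0555]
ee_rot: [-0.001, 0.115, 0.993, -0.0]
contact_force: [-4.4, 1.8, 6.4]
grip_width: 0.0001
grasp_force: 3.3
```

>>> play_rows --steps '[{"hand":0,"translation":[0,0,0],"twist":0},{"hand":0,"translation":[0,0,-0.02],"twist":0},{"hand":0,"translation":[0,0,-0.06],"twist":0},{"hand":0,"translation":[0,0,-0.12],"twist":0},{"hand":0,"translation":[0.03,0.05,-0.15],"twist":0},{"hand":0,"translation":[0.06,0.1,-0.15],"twist":0},{"hand":0,"translation":[0.06,0.1,-0.15],"twist":0},{"hand":0,"translation":[0.06,0.1,-0.15],"twist":0}]'

```text
time: 9.88
tool_pos: [0.4587, 0.3153, 0.2047]
ee_rot: [-0.001, 0.114, 0.993, -0.001]
contact_force: [0.2, -0.5, -1.5]
grip_width: 0.0
grasp_force: 0.0
```

```bash
python3 - <<'E'
from rig import ctrl
import cv2,numpy as np
print(ctrl.observe()["tool_pos"])
a=ctrl.camera("scene")["image"][195:345,200:370];b=ctrl.camera("side")["image"][195:345,230:350]
cv2.imwrite("pics/e.png",cv2.resize(np.hstack([a,b]),None,fx=2.7,fy=2.7,interpolation=cv2.INTER_NEAREST))
E
```

```text
[0.45865607 0.31528167 0.20469963]
```

View pics/e.png

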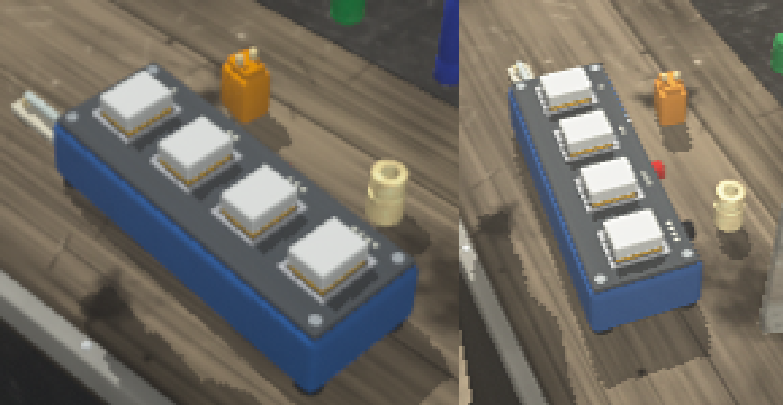

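All four keys now show the yellow band, key 1 included, at (135,125) and (567,103). The plug, bush and fuse strip look unmoved.

```bash
python3 -c "
from rig import ctrl
print(ctrl.sign_off())"
```

```text
the job is handed in; nothing more can be done
None
```

I tapped all four keys lightly from left to right, then pressed key 1 (the latched one) until its catch let go; the last pictures show all four keys up and the plug, bush and fuse strip unmoved, and the job is handed in (no verdict was returned).

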